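Make room in the clamped worktop rack and close the row on a tea box

ROBOT

A 6-joint arm with a two-finger parallel gripper is mounted at the origin on a cart in front of the work surface, level with it; the furniture and walls round the work are solid. World frame = base frame: x ahead of the robot, y to its left, z up, the work surface at z = 0. Lengths are in m, angles in rad, forces in N, time in s.
With the tool pointing down it reaches from about 0.225 to 0.725 m from the base axis. Payload 3.1 kg.
Tool frame: the origin (TCP) lies on the centre line of the jaws, within the pads' length; the fingertips stand 8 mm ahead of it and the grasp point (between the pads) lies 11 mm behind it (tip_reach is the z of the fingertips in the tool frame, in m); z points along the fingers, y is the direction in which the jaws open and shut (so a half turn about z gives the same grasp; the last joint's range is limited). The gripper opens to 85 mm and grips with 20 to 120 N. Pads are 22 mm wide; open, the fingers measure 114 mm over their backs; the gripper's body (76 mm by 85 mm) begins 54 mm behind the grasp point. The pads swing forward as they close: fully open they stand 13 mm farther back than shut.
Start: joints at [-1.281, 0.048, 0.099, 1.622, 0, 1.443], TCP at [0.213, -0.48, 0.239] pointing down, gripper open.
Joint ranges: [-2.91, 2.91], [-0.99, 1.94], [-1.21, 1.42], [-2.12, 2.29], [-1.49, 1.47], [-3.14, 3.14]. Speed limits (rad/s): [2.79, 2.79, 3.14, 3.14, 3.14, 3.14].

INTERFACE

Orientations are given as a unit quaternion [x, y, z, w].
In Python, from rig import get_obs, grab_frame, camera_info, close_job, tip_reach gives the robot as it stands.
- The arm moves only by the tool servo_tool, never from a script. Its argument "series" is one flat list of numbers, 7 for each row, row after row: the finger opening in m, from 0 to 0.0854, then the shift along the tool's x, y, z in m, then the turn, a rotation vector about the tool's x, y, z in degrees. A call has 1 to 20 rows; each row is the pose to reach, as a shift and turn from the pose commanded when the call began, along the tool's axes at that moment; what a row does not reach only later rows make up. A row lasts 1/10 s, in which the tool goes at most 50 mm and 8.59 degrees, less where a joint would pass 70% of its speed; a pose out of reach is approached as far as the arm can. A call with a gripper value outside its range is refused whole. The fingers move at their own pace and stop on an object; "squeeze" is the grip in N (left out, the last holds). Time passes only in rows, so rows that repeat a pose let the fingers close. It gives the time, the measured TCP pose, the force and the opening at its end, in the units of the state.
- get_obs(): the state, without advancing time (a new reading comes with each control period).
- grab_frame(name): name is "scene" or "top" or "wrist"; returns the picture (384x512x3 uint8, red, green, blue); there is no depth.
- camera_info(name): a dict with "K" (3x3 intrinsics, pixels), "R" (3x3) and "t" (3): a world point X has camera coordinates R X + t. Camera axes: x right, y down, z forward; pixel columns grow to the right and rows downward; lengths in m; the calibration is good to about 2 mm. A picture is of the moment at which its call begins: read the wrist's pose just before it. camera_info takes no time and is no camera call; for the wrist camera it gives the pose at the moment of the call.
- close_job(): hands the job in, once; it reports no verdict.
The state is a dict: "clock": time; "joint_pos": joint angles; "dq": joint speeds; "joint_torque": joint torques, N m; "tool_pos": TCP position; "ee_rot": TCP orientation; "contact_force": force on the tool from outside, world axes, zero at the start; "moment": the same for the moment, N m; "finger_gap": finger opening in m.
Only numpy, scipy, OpenCV 4.12 (cv2) and the standard library are available. Lean on these libraries where they do the work, as an engineer would, in place of code of your own. Each camera call takes 0.05 s, during which the arm holds its last target.

TASK

Put the tea box back in the row on the wooden rack: turn the red clamp knob to free the sliding stop, slide the stop back to make room, and stand the box upright between the row and the stop with its wider side facing the front of the rack. Then slide the stop up so that the whole row is held snug against the fixed end, and turn the clamp knob tight again. Never drag the stop while it is clamped, keep the jar, tin and box upright, and leave the other things on the worktop where they are.

Things in the scene. Friction and masses are not known exactly. Their poses are not given: they have to be found in the camera images.
- rack: Fixed wooden rack. Origin: underside centre of its base board, 220 (x) x 360 (y) x 12 mm; things in the row stand on the board, 12 mm up. y runs along the row to the fixed end, x from the open front to the back, z up. Aluminium rail along y at the back: x 45 to 75 mm, top 50 mm up. Row centre line: x = -25 mm.
- end_face (a point): Inner face of the rack's fixed wooden end panel, on the row's centre line, at rack y = +165 mm. The panel is 150 mm wide (rack x -105 to +45 mm), 12 mm thick, its top 92 mm up. The sliding stop closes the row from the opposite (-y) end.
- stop (a joint): Place (m) of the grey sliding stop along rack +y: 0 = fully back, 0.130 = end of travel to the fixed end. Its flat row-side face is at rack y = this - 0.090, x -105 to +45 mm, 15 to 86 mm up; 10 mm thick. Behind it a 44 x 44 mm pillar rides on the rail. Free, it slides with about 6 N and stays put; clamped, it holds up to about 30 N. With jar, tin and box touching it reads about 0.056.
- stop_tab (a point): Point inside the 10 mm thickness of the stop's raised front tab: rack x = -90 mm, 90 mm up, 5 mm in -y from the row-side face. The tab is 30 mm wide (rack x -105 to -75 mm), its top 115 mm up. It can be pushed from either side; jar and tin reach forward only to about rack x = -62 mm.
- clamp (a joint): Angle (rad) of the red clamp knob on the stop's pillar: 0 = tight (bar along the rail), grows counter-clockwise seen from above to 1.45 = loose (bar nearly across the rail). The stop is quite free above 0.9, held firmly below 0.2. The knob stays where left; it turns with 0.1 to 0.2 N m.
- knob_top (a point): Centre of the knob's bar on its upright turning axis, 113 mm up; rides on the stop at rack x = +60 mm, 22 mm in -y from the row-side face. Bar 96 mm long, 14 wide, 22 high (102 to 124 mm up) with a 26 mm round middle; this frame's y runs along the bar (rack y at clamp 0). Its ends can be pushed sideways.
- tea_box_mid (a point): Centre, half-way up, of the upright pale green tea box that starts on the worktop to the right of the rack: 63 (its x) x 78 (its y) x 102 mm (z), about 60 g. Its 78 mm wide sides face its +x and -x; in the row they shall face the rack's front and back, either way round, so that its y lies along the rack's y.
- jar_mid (a point): Centre, half-way up, of the round glass jar with a black lid that stands in the row, 64 mm diameter, 94 mm high, 0.33 kg.
- tin_mid (a point): Centre, half-way up, of the round white tin with red and blue bands that stands in the row, 57 mm diameter, 72 mm high, 0.18 kg. Jar and tin may stand in either order.
- bottle: Bystander: tall bottle, 64 mm diameter, 230 mm high, near the -y end of the rack. Origin at the underside centre.
- mug: Bystander: dotted white mug, 82 x 114 x 91 mm with its handle, in front of the rack. Origin at the underside centre.
- spice: Bystander: spice jar with dark cap, 41 mm diameter, 105 mm high, beside the tea box. Origin at the underside centre.
- mill: Bystander: wooden pepper mill, 58 mm diameter, 170 mm high, behind the tea box. Origin at the underside centre.
Things that resemble listed ones, but are neither listed nor needed, are in the scene too. Leave any purple look-alike of the part that bears jar_mid alone.

How it is judged:
By the outcome, as a careful person would: the job done as asked, in the order asked, and still so for the second after the job is handed in, with the robot touching nothing.
It also fails if it takes over 72 s, if anything falls off the work surface, if the arm or the gripper's body presses on something with over 40 N, if the wrist force passes 120 N, or if a joint passes its speed limit or range.

## Working session

There is one attempt and no reset: what is moved stays moved. The work goes in short steps, Python scripts to look and compute and a tool call to move; the robot and the scene stay as the last step left them, time stands still between calls to the robot, and variables do not carry over. Pictures are saved under pics/ and viewed, and the job is handed in when it is done.

Besides the shell and the picture viewer there is one more tool, called as name(argument=value, ...) on one line, values as JSON. servo_tool: Moves the arm, as the interface text tells. Its arguments: {"type":"object","properties":{"series":{"type":"array","items":{"type":"number"}},"squeeze":{"type":"number"}},"required":["series"]}

```bash
mkdir -p pics; ls
python3 - <<'E'
from rig import *
import cv2
o=get_obs(); print(o)
for n in ("scene","top"):
    cv2.imwrite(f"pics/{n}0.png",cv2.resize(grab_frame(n)[:,:,::-1],(800,600),interpolation=cv2.INTER_CUBIC)); print(camera_info(n))
print(tip_reach)
E
```

```text
pics
{'clock': 0.0, 'joint_pos': array([-1.28078446e+00,  4.87153281e-02,  9.75928897e-02,  1.62200500e+00,
       -2.94992424e-06,  1.44298022e+00]), 'dq': array([-0.00048138,  0.00094421, -0.00019772,  0.00065686,  0.00068144,
        0.00098534]), 'joint_torque': array([-7.79918028e-04, -3.38779449e+01,  3.20015681e+01,  2.02873070e-02,
       -1.68714423e-04,  3.20871138e-06]), 'tool_pos': array([ 0.21284078, -0.47926924,  0.23813309]), 'ee_rot': array([ 9.78256063e-01,  2.07397486e-01, -9.58905053e-05, -1.16160390e-03]), 'contact_force': array([0.22771521, 1.35120492, 0.09691579]), 'moment': array([ 0.01613714, -0.0110028 ,  0.03135038]), 'finger_gap': 0.08514749008964131}
{'K': array([[354.22838832,   0.        , 256.64402765],
       [  0.        , 354.22838832, 193.9243564 ],
       [  0.        ,   0.        ,   1.        ]]), 'R': array([[-0.60424258, -0.79663089, -0.01643556],
       [-0.35322753,  0.28629759, -0.89065369],
       [ 0.71422771, -0.53236539, -0.45438515]]), 't': array([0.2649884 , 0.29876421, 0.84352702])}
{'K': array([[438.68861484,   0.        , 259.22683763],
       [  0.        , 438.68861484, 193.72198076],
       [  0.        ,   0.        ,   1.        ]]), 'R': array([[-0.05585022, -0.99843344, -0.00337832],
       [-0.97705163,  0.05535012, -0.20568539],
       [ 0.20555016, -0.00818678, -0.97861234]]), 't': array([-0.03620655,  0.55562654,  1.63765359])}
0.008
```

View pics/scene0.png

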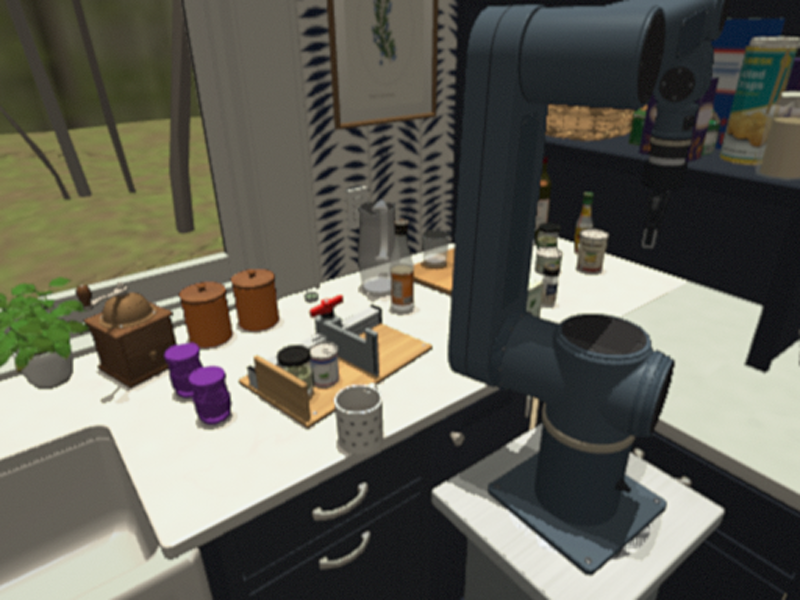

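View pics/top0.png

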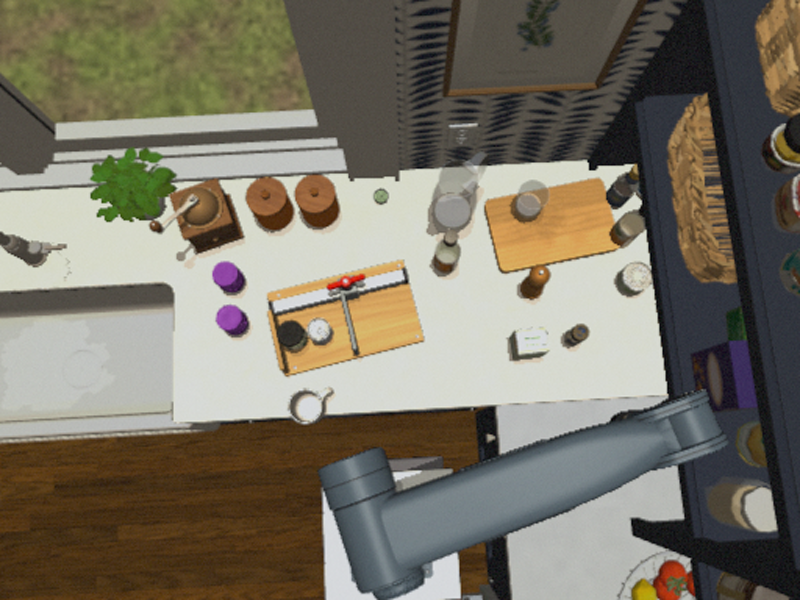

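The top view shows the rack at (345,318), with its fixed end on the left at (278,335), the jar at (291,335), the tin at (320,330) and the red knob at (346,283). The pale tea box is at (530,343), spice at (577,335), mill at (537,280), mug at (307,405) and bottle at (447,255). The two purple look-alikes of the jar are at (228,278) and (232,320), outside the rack, so I leave them alone. Next I enlarge crops.

Run:
```python
from rig import *
import cv2
im=grab_frame("top")[:,:,::-1]; cv2.imwrite("pics/top_raw.png",im)
def crop(x0,y0,w,h,s,name):
    c=cv2.resize(im[y0:y0+h,x0:x0+w],None,fx=s,fy=s,interpolation=cv2.INTER_CUBIC)
    for k in range(0,w,10):
        cv2.putText(c,str(x0+k),(k*s,8),0,.3,(0,0,255),1); cv2.line(c,(k*s,10),(k*s,14),(0,0,255),1)
    for k in range(10,h,10): cv2.putText(c,str(y0+k),(0,k*s+3),0,.3,(0,0,255),1); cv2.line(c,(20,k*s),(24,k*s),(0,0,255),1)
    cv2.imwrite(name,c)
crop(165,160,110,85,7,"pics/rack1.png")
crop(315,160,80,75,8,"pics/box1.png")
```

```text
(no output)
```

View pics/rack1.png

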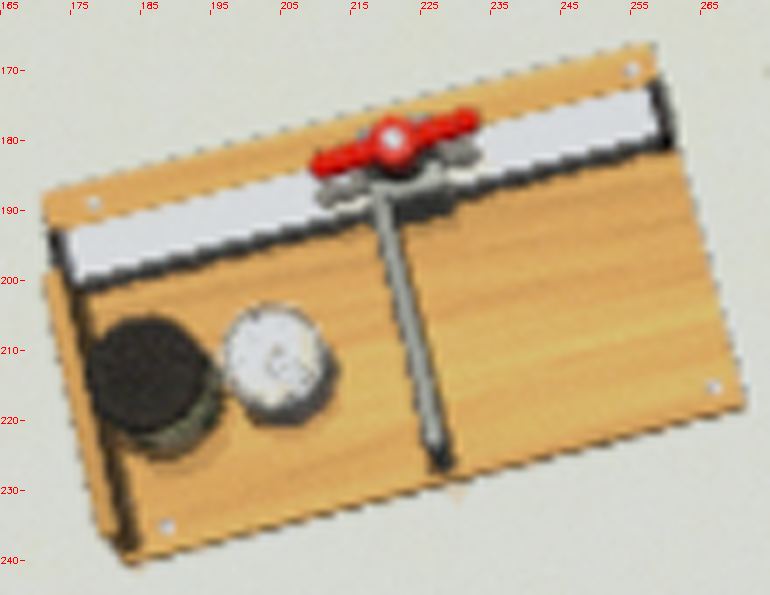

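View pics/box1.png

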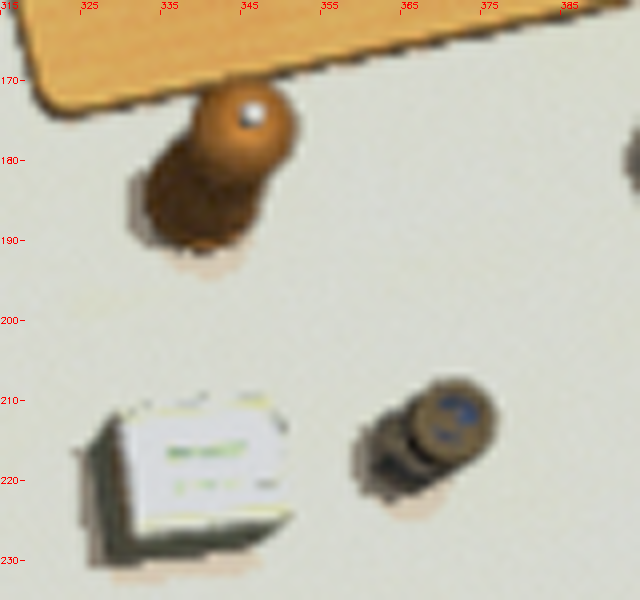

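```bash
cat > h.py <<'E'
from rig import *
import numpy as np, cv2
from scipy.optimize import least_squares
from scipy.spatial.transform import Rotation as Ro
def proj(ci,X):
    c=np.atleast_2d(X)@ci["R"].T+ci["t"]; p=c@ci["K"].T; return p[:,:2]/p[:,2:]
def ray(ci,uv,z):
    d=ci["R"].T@np.linalg.inv(ci["K"])@np.array([uv[0],uv[1],1.]); C=-ci["R"].T@ci["t"]; return C+d*(z-C[2])/d[2]
def fit(ci,P,uv,x0):
    P=np.array(P,float);uv=np.array(uv,float)
    def W(p):
        c,s=np.cos(p[2]),np.sin(p[2]); return np.c_[p[0]+c*P[:,0]-s*P[:,1],p[1]+s*P[:,0]+c*P[:,1],P[:,2]]
    r=least_squares(lambda p:(proj(ci,W(p))-uv).ravel(),x0); return r.x,r.fun.round(2)
def toW(rk,x,y,z=0):
    c,s=np.cos(rk[2]),np.sin(rk[2]); return np.array([rk[0]+c*x-s*y,rk[1]+s*x+c*y,z])
def toR(rk,X):
    c,s=np.cos(rk[2]),np.sin(rk[2]); d=np.array(X[:2])-rk[:2]; return np.array([c*d[0]+s*d[1],-s*d[0]+c*d[1]])
def grid(im,x0,y0,w,h,s,name):
    c=cv2.resize(np.ascontiguousarray(im[y0:y0+h,x0:x0+w]),None,fx=s,fy=s,interpolation=cv2.INTER_CUBIC)
    for k in range(0,w,10): cv2.putText(c,str(x0+k),(k*s,8),0,.3,(0,0,255),1); cv2.line(c,(k*s,10),(k*s,14),(0,0,255),1)
    for k in range(10,h,10): cv2.putText(c,str(y0+k),(0,k*s+3),0,.3,(0,0,255),1); cv2.line(c,(20,k*s),(24,k*s),(0,0,255),1)
    cv2.imwrite(name,c)
E
python3 - <<'E'
from h import *
ci=camera_info("top")
rk,f=fit(ci,[(.11,-.18,.012),(-.11,-.18,.012),(-.11,.18,.012),(.11,.18,.012)],[(258.6,166.1),(271.4,217.9),(183.6,240.7),(171,188.2)],[.4,.05,.1])
print("rack",rk,f)
bx,f=fit(ci,[(.0315,.039,.102),(.0315,-.039,.102),(-.0315,-.039,.102),(-.0315,.039,.102)],[(329.8,211.9),(348.5,209.5),(351,224.4),(331.9,226.9)],[.3,-.3,.1])
print("box",bx,f)
for n,uv,z in [("knob",(221,179.5),.124),("jar",(186.3,213),.094+.012),("tin",(203.5,212),.084),("spice",(371.8,212),.105),("mill",(345,175.5),.165),("stoptop",(223.5,203),.086),("tabtop",(226.5,223),.115)]:
    X=ray(ci,uv,z); print(n,X.round(4),toR(rk,X).round(4))
o=get_obs(); w=camera_info("wrist"); im=grab_frame("wrist")[:,:,::-1]
cv2.imwrite("pics/w0.png",im); np.save("w0.npy",w,allow_pickle=True)
R=Ro.from_quat(o["ee_rot"]).as_matrix(); print(o["tool_pos"],R.round(3)); print("cam in tool", R.T@(-w["R"].T@w["t"]-o["tool_pos"]), w["K"])
print((w["R"]@R).round(3))
E
```

```text
rack [0.53411395 0.08409372 0.19842419] [-0.24 -0.36  1.04  0.2  -0.71  0.53 -0.08 -0.44]
box [ 0.43384423 -0.36258128  0.06776792] [-1.2  -0.79  0.77 -0.94  1.08  0.8  -0.65  0.89]
knob [0.6011 0.0728 0.124 ] [ 0.0634 -0.0243]
jar [0.4847 0.208  0.106 ] [-0.024   0.1312]
tin [0.4887 0.1466 0.084 ] [-0.0322  0.0703]
spice [ 0.4498 -0.481   0.105 ] [-0.1941 -0.5374]
mill [ 0.5802 -0.3823  0.165 ] [-0.0467 -0.4664]
stoptop [0.5186 0.0698 0.086 ] [-0.018 -0.011]
tabtop [0.4376 0.0595 0.115 ] [-0.0995 -0.0051]
[ 0.21285041 -0.4793825   0.23834537] [[ 0.914  0.406 -0.001]
 [ 0.406 -0.914  0.002]
 [ 0.    -0.002 -1.   ]]
cam in tool [ 0.07022595 -0.00049295 -0.1347108 ] [[322.64417254   0.         252.19214365]
 [  0.         322.64417254 196.15257366]
 [  0.           0.           1.        ]]
[[-0.001  1.    -0.   ]
 [-0.961 -0.001 -0.275]
 [-0.275 -0.     0.961]]
```

View pics/w0.png

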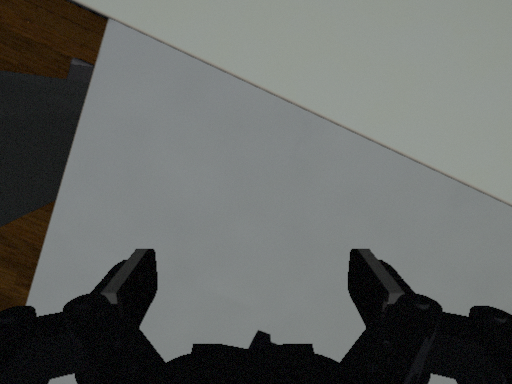

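```bash
cat >> h.py <<'E'
def row(pos,psi,o=None):
    o=o or get_obs(); R=Ro.from_quat(o["ee_rot"]).as_matrix()
    T=np.array([[np.cos(psi),np.sin(psi),0],[np.sin(psi),-np.cos(psi),0],[0,0,-1.]])
    return ((R.T@(np.array(pos)-o["tool_pos"]))*1000).round(1), np.degrees(Ro.from_matrix(R.T@T).as_rotvec()).round(2)
def look(name,x0=0,y0=0,w=512,h=384,s=None):
    o=get_obs(); ci=camera_info("wrist"); im=grab_frame("wrist")[:,:,::-1]; np.save("w_last.npy",dict(ci=ci,o=o),allow_pickle=True); cv2.imwrite("w_last.png",im)
    grid(im,x0,y0,w,h,s or 1,name); return ci,im
E
python3 - <<'E'
from h import *
ci=camera_info("top")
print("bottle base",ray(ci,(284,173),0),"mug",ray(ci,(196,262),.09))
print(row([.597,.075,.30],1.769))
E
```

```text
bottle base [ 0.64455057 -0.1725164   0.        ] mug [0.30332578 0.17893986 0.09      ]
(array([ 576.1, -351. ,  -60.8]), array([-6.000e-02, -7.000e-02, -7.742e+01]))
```

servo_tool(series=[0.06, 0, 0, -0.06, 0, 0, 0, 0.06, 0.1, -0.06, -0.06, 0, 0, -15, 0.06, 0.576, -0.351, -0.061, 0, 0, -77.4, 0.06, 0.576, -0.351, -0.061, 0, 0, -77.4, 0.06, 0.576, -0.351, -0.061, 0, 0, -77.4, 0.06, 0.576, -0.351, -0.061, 0, 0, -77.4, 0.06, 0.576, -0.351, -0.061, 0, 0, -77.4, 0.06, 0.576, -0.351, -0.061, 0, 0, -77.4, 0.06, 0.576, -0.351, -0.061, 0, 0, -77.4, 0.06, 0.576, -0.351, -0.061, 0, 0, -77.4, 0.06, 0.576, -0.351, -0.061, 0, 0, -77.4, 0.06, 0.576, -0.351, -0.061, 0, 0, -77.4, 0.06, 0.576, -0.351, -0.061, 0, 0, -77.4, 0.06, 0.576, -0.351, -0.061, 0, 0, -77.4, 0.06, 0.576, -0.351, -0.061, 0, 0, -77.4, 0.06, 0.576, -0.351, -0.061, 0, 0, -77.4, 0.06, 0.576, -0.351, -0.061, 0, 0, -77.4, 0.06, 0.576, -0.351, -0.061, 0, 0, -77.4])

```text
clock: 2.0
tool_pos: [0.5966, 0.0738, 0.3004]
ee_rot: [0.634, 0.773, -0.0, 0.0]
contact_force: [-0.5, -0.5, 0.5]
finger_gap: 0.0599
```

Run:
```python
from h import *
look("pics/w1.png"); o=get_obs(); print(o["clock"],o["tool_pos"],o["joint_pos"].round(2),o["contact_force"])
```

```text
2.05 [0.59656559 0.07350013 0.30068243] [ 0.01  0.28  0.49  1.78 -0.    1.39] [ 0.26947844 -0.0494877  -0.45391978]
```

View pics/w1.png

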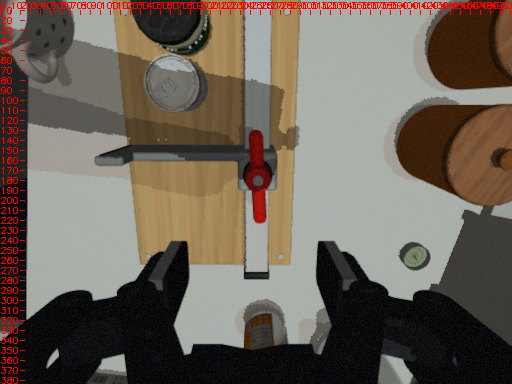

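The view shows the rack with the red knob at (257,178) and its bar along the rail, the stop plate at y≈153, the tin at (173,82) and the jar at the top. I'll enlarge it for measuring.

Run:
```python
from h import *
im=cv2.imread("w_last.png")
grid(im,90,120,200,150,4,"pics/w1a.png"); grid(im,100,0,200,130,4,"pics/w1b.png")
```

```text
(no output)
```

View pics/w1a.png

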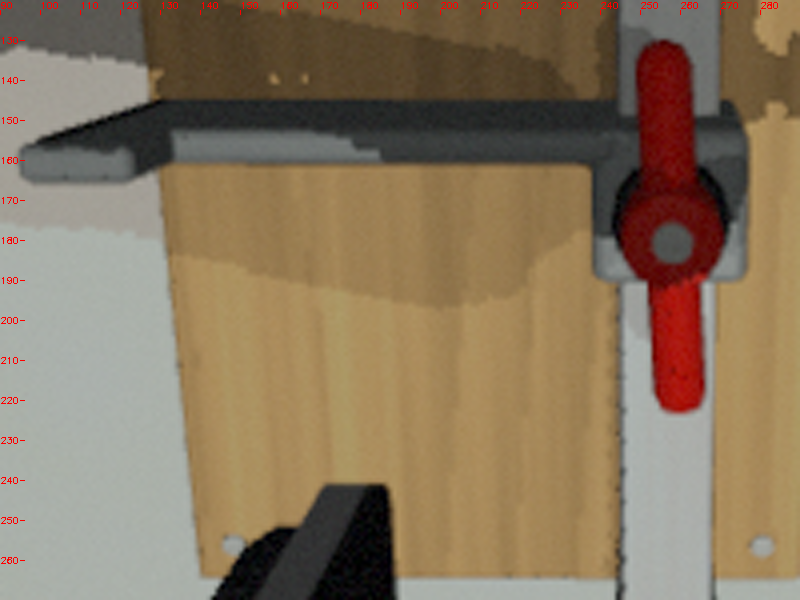

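View pics/w1b.png

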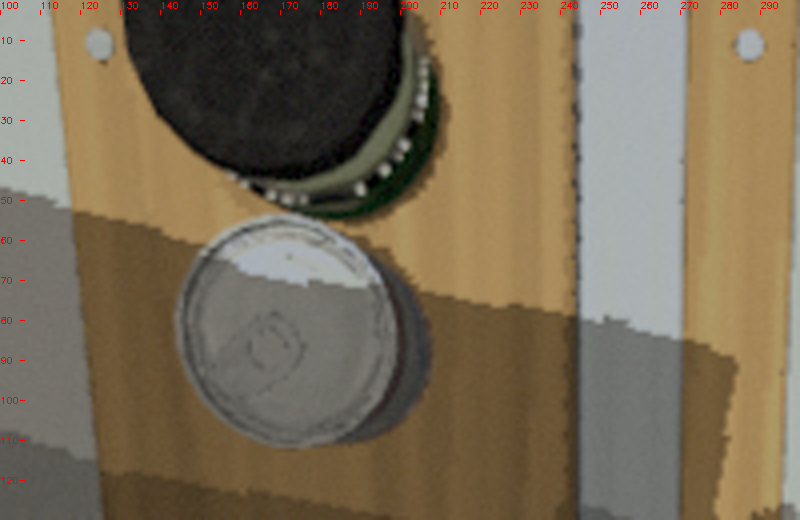

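Run:
```python
from h import *
d=np.load("w_last.npy",allow_pickle=True).item(); ci=d["ci"]
rk=[.5341,.0841,.1984]
E=[((140.2,264.6),.012,-.11,-.18),((113,1),.012,-.11,None),((136.3,220),.012,-.11,None),((260,264.4),.012,None,-.18),((295.5,121),.012,.11,None),((299,20),.012,.11,None),
((244.3,20),.05,.045,None),((271.3,20),.05,.075,None),((245.3,245),.05,.045,None),((268.3,245),.05,.075,None),((258,180.5),.125,.06,None)]
def res(p):
    r=[]
    for uv,z,x,y in E:
        q=toR(p,ray(ci,uv,z))
        if x is not None:r.append(q[0]-x)
        if y is not None:r.append(q[1]-y)
    return r
s=least_squares(res,rk,loss="soft_l1",f_scale=.002); print(s.x,(np.array(res(s.x))*1000).round(1),(np.array(res(rk))*1000).round(1))
for rk in (rk,s.x):
  for n,uv,z in [("knobdot",(258,180.5),.126),("bar+",(256.2,131),.124),("bar-",(260,222.5),.124),("tabtop",(110,160.5),.115),("tabtop low edge",(110,165.5),.115),("platetop low edge",(157,160.8),.086),("tin",(171.8,82.5),.084),("tinbot",(171.8,111.5),.084),("jaredge",(168,45),.106)]:
    X=ray(ci,uv,z); print(n,X.round(4),toR(rk,X).round(4))
```

```text
[0.53893361 0.0886627  0.19799476] [ 0.6 -0.   2.1  1.9  0.  -0.9 -0.9  0.5 -0.5 -0.5 -0.7 -0.6] [6.2 3.5 7.8 7.5 3.5 4.7 4.8 6.2 5.1 5.1 4.9 5. ]
knobdot [0.6027 0.0727 0.126 ] [ 0.065  -0.0247]
bar+ [0.5915 0.1191 0.124 ] [0.0632 0.023 ]
bar- [0.6137 0.0293 0.124 ] [ 0.0672 -0.0694]
tabtop [0.454  0.0615 0.115 ] [-0.083  -0.0064]
tabtop low edge [0.4544 0.0564 0.115 ] [-0.0836 -0.0115]
platetop low edge [0.4927 0.0638 0.086 ] [-0.0446 -0.0118]
tin [0.4978 0.1472 0.084 ] [-0.0232  0.0691]
tinbot [0.5014 0.1186 0.084 ] [-0.0252  0.0402]
jaredge [0.4954 0.1792 0.106 ] [-0.0192  0.1009]
knobdot [0.6027 0.0727 0.126 ] [ 0.0594 -0.0282]
bar+ [0.5915 0.1191 0.124 ] [0.0576 0.0195]
bar- [0.6137 0.0293 0.124 ] [ 0.0616 -0.0729]
tabtop [0.454  0.0615 0.115 ] [-0.0886 -0.0099]
tabtop low edge [0.4544 0.0564 0.115 ] [-0.0892 -0.015 ]
platetop low edge [0.4927 0.0638 0.086 ] [-0.0502 -0.0153]
tin [0.4978 0.1472 0.084 ] [-0.0288  0.0655]
tinbot [0.5014 0.1186 0.084 ] [-0.0309  0.0367]
jaredge [0.4954 0.1792 0.106 ] [-0.0249  0.0974]
```

Run:
```python
from h import *
print(row([.602,.0727,.110],1.785))
```

```text
(array([ -1.8,   5.2, 190.7]), array([-0.  ,  0.02, -1.02]))
```

servo_tool(series=[0.06, -0.002, 0.005, 0.04, 0, 0, -1, 0.06, -0.002, 0.005, 0.08, 0, 0, -1, 0.06, -0.002, 0.005, 0.12, 0, 0, -1, 0.06, -0.002, 0.005, 0.15, 0, 0, -1, 0.06, -0.002, 0.005, 0.17, 0, 0, -1, 0.06, -0.002, 0.005, 0.18, 0, 0, -1, 0.06, -0.002, 0.005, 0.19, 0, 0, -1, 0.06, -0.002, 0.005, 0.19, 0, 0, -1])

```text
clock: 2.85
tool_pos: [0.6019, 0.0731, 0.1099]
ee_rot: [0.627, 0.779, -0.0, -0.0]
contact_force: [0.2, 0.2, 0.4]
finger_gap: 0.0599
```

Run:
```python
from h import *
look("pics/w2.png"); o=get_obs(); print(o["clock"],o["tool_pos"],o["contact_force"])
```

```text
2.9 [0.60250392 0.07330178 0.1109112 ] [ 0.61618066 -0.85243665 -0.72025043]
```

View pics/w2.png

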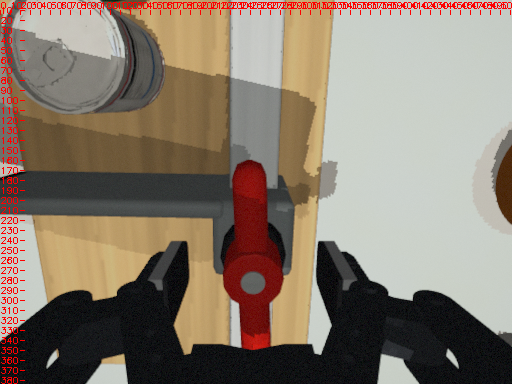

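The knob sits midway between the pads (hub at (253,283)). I'll check the axis offset along the bar numerically.

Run:
```python
from h import *
d=np.load("w_last.npy",allow_pickle=True).item(); ci=d["ci"];o=d["o"]
R=Ro.from_quat(o["ee_rot"]).as_matrix()
for z in (.124,.126): 
  X=ray(ci,(253,283),z);print(X,R.T@(X-o["tool_pos"]))
print(o["tool_pos"])
```

```text
[0.60285477 0.07112384 0.124     ] [-0.00212456  0.00053829 -0.01414872]
[0.60259596 0.07229907 0.126     ] [-0.00092091  0.00053376 -0.01614856]
[0.60186439 0.0730844  0.10985203]
```

servo_tool(series=[0.04, -0.0015, 0.0005, 0, 0, 0, 0, 0.0, -0.0015, 0.0005, 0, 0, 0, 0, 0.0, -0.0015, 0.0005, 0, 0, 0, 0, 0.0, -0.0015, 0.0005, 0, 0, 0, 0, 0.0, -0.0015, 0.0005, 0, 0, 0, 0, 0.0, -0.0015, 0.0005, 0, 0, 0, 0], squeeze=50)

```text
clock: 3.5
tool_pos: [0.6024, 0.0718, 0.1123]
ee_rot: [0.627, 0.779, -0.001, 0.0]
contact_force: [-4.4, -1.7, 5.3]
finger_gap: 0.0239
```

servo_tool(series=[0.0, 0, 0, -0.001, 0, 0, -6, 0.0, 0, 0, -0.002, 0, 0, -12, 0.0, 0, 0, -0.002, 0, 0, -18, 0.0, 0, 0, -0.002, 0, 0, -24, 0.0, 0, 0, -0.002, 0, 0, -30, 0.0, 0, 0, -0.002, 0, 0, -30])

```text
clock: 4.1
tool_pos: [0.6026, 0.0719, 0.1122]
ee_rot: [0.404, 0.915, -0.001, -0.0]
contact_force: [-1.5, -0.7, -1.2]
finger_gap: 0.0243
```

Run:
```python
from h import *
look("pics/w3.png"); o=get_obs(); print(o["clock"],o["tool_pos"],o["contact_force"],o["moment"])
```

```text
4.15 [0.60262234 0.07191106 0.11222778] [-1.54955082 -1.85795592 -1.07445343] [-0.41943224  0.47331883  0.16571752]
```

View pics/w3.png

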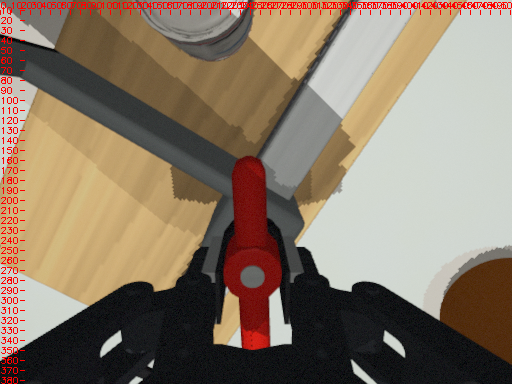

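The knob turns with the grip: the bar is still upright in the image while the rack has rotated about 30°. I'll carry on to loose.

servo_tool(series=[0.0, 0, 0, 0, 0, 0, -7, 0.0, 0, 0, 0, 0, 0, -14, 0.0, 0, 0, 0, 0, 0, -21, 0.0, 0, 0, 0, 0, 0, -28, 0.0, 0, 0, 0, 0, 0, -35, 0.0, 0, 0, 0, 0, 0, -42, 0.0, 0, 0, 0, 0, 0, -48, 0.0, 0, 0, 0, 0, 0, -51, 0.0, 0, 0, 0, 0, 0, -51])

```text
clock: 5.05
tool_pos: [0.6028, 0.0723, 0.1122]
ee_rot: [-0.028, 1.0, -0.0, -0.0]
contact_force: [-1.7, -0.4, -1.6]
finger_gap: 0.0244
```

Run:
```python
from h import *
o=get_obs(); print(o["clock"],o["tool_pos"],o["contact_force"],o["moment"],o["joint_pos"].round(2))
R=Ro.from_quat(o["ee_rot"]).as_matrix(); print(np.arctan2(R[1,0],R[0,0]))
rk=[.539,.087,.198]
d=toW(rk,0,-.070)-toW(rk,0,0); print("tool shift for -70 mm along rack y",R.T@d)
```

```text
5.05 [0.60284664 0.07231958 0.1121972 ] [-1.67226779 -0.38510103 -1.58785548] [-0.234778    0.28219407 -0.3871311 ] [ 0.01  0.27  0.1   1.4  -0.   -0.05]
-3.086525779338135
tool shift for -70 mm along rack y [-9.97128271e-03 -6.92861708e-02 -7.37615991e-06]
```

servo_tool(series=[0.0, 0, -0.003, 0, 0, 0, 0, 0.0, -0.001, -0.01, 0, 0, 0, 0, 0.0, -0.003, -0.02, 0, 0, 0, 0, 0.0, -0.004, -0.03, 0, 0, 0, 0, 0.0, -0.006, -0.04, 0, 0, 0, 0, 0.0, -0.007, -0.05, 0, 0, 0, 0, 0.0, -0.009, -0.06, 0, 0, 0, 0, 0.0, -0.0095, -0.066, 0, 0, 0, 0, 0.0, -0.0095, -0.066, 0, 0, 0, 0])

```text
clock: 5.95
tool_pos: [0.6156, 0.0076, 0.1122]
ee_rot: [-0.028, 1.0, 0.001, -0.001]
contact_force: [-4.3, 3.5, 0.1]
finger_gap: 0.0242
```

Run:
```python
from h import *
o=get_obs(); print(o["clock"],o["tool_pos"],o["contact_force"],o["moment"],o["finger_gap"])
im=grab_frame("top")[:,:,::-1]; grid(im,160,130,200,150,4,"pics/t2.png")
```

```text
5.95 [0.61564729 0.00764373 0.1121794 ] [-4.29346019  3.53326072  0.14820101] [ 0.46236472  0.71566407 -0.45324326] 0.024183098851444196
```

View pics/t2.png

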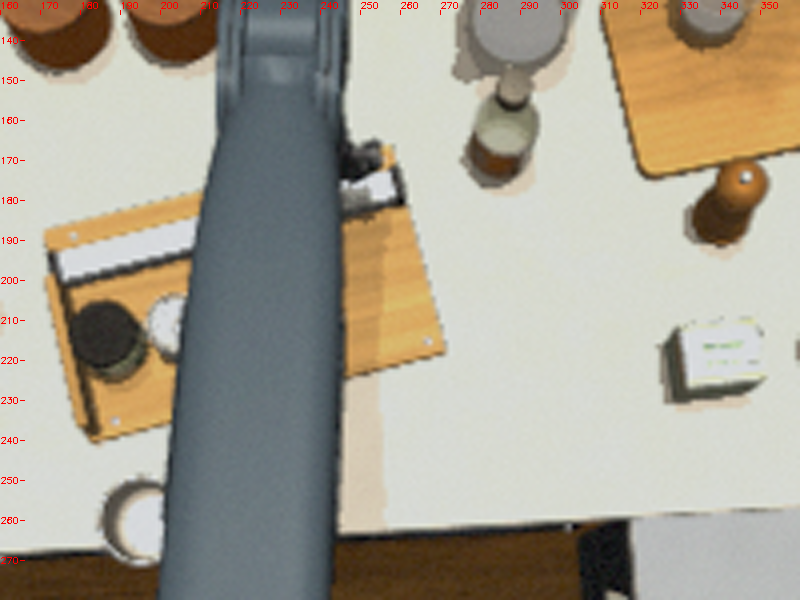

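servo_tool(series=[0.06, -0.0095, -0.066, 0, 0, 0, 0, 0.06, -0.0095, -0.066, 0, 0, 0, 0, 0.06, -0.0095, -0.066, 0, 0, 0, 0, 0.06, -0.0095, -0.066, -0.02, 0, 0, 0, 0.06, -0.0095, -0.066, -0.06, 0, 0, 0, 0.06, -0.0095, -0.066, -0.11, 0, 0, 0, 0.06, -0.0095, -0.066, -0.16, 0, 0, 0, 0.06, -0.0095, -0.066, -0.2, 0, 0, 0, 0.06, -0.0095, -0.066, -0.2, 0, 0, 0])

```text
clock: 6.9
tool_pos: [0.6331, -0.0591, 0.3223]
ee_rot: [-0.029, 1.0, -0.003, 0.009]
contact_force: [0.4, 0.2, 1.2]
finger_gap: 0.0601
```

Run:
```python
from h import *
look("pics/w4.png"); o=get_obs(); print(o["clock"],o["tool_pos"],o["contact_force"])
print(row([.434,-.365,.30],1.64))
```

```text
6.95 [ 0.63244794 -0.05897727  0.31855614] [ 0.27510795 -0.76018414  0.1947426 ]
(array([ 216.2, -293.8,   17.1]), array([ 0.36,  0.76, 89.38]))
```

View pics/w4.png

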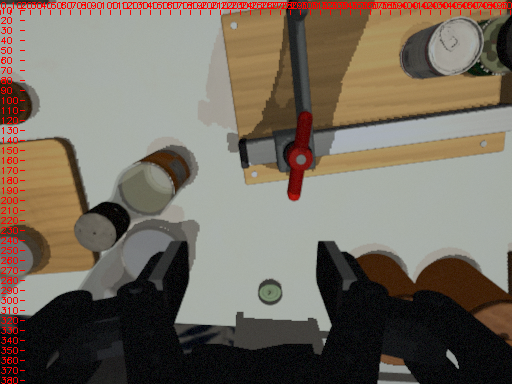

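My error: shifts are relative to the start of each call, so I repeated the slide while the fingers opened. The stop was already loose, so it only went further back, near the end of its travel (knob at (301,158)), and nothing else was disturbed. On to the box.

servo_tool(series=[0.085, 0.02, -0.03, 0.017, 0.36, 0.76, 8, 0.085, 0.04, -0.054, 0.017, 0.36, 0.76, 16, 0.085, 0.06, -0.082, 0.017, 0.36, 0.76, 24, 0.085, 0.085, -0.116, 0.017, 0.36, 0.76, 33, 0.085, 0.11, -0.15, 0.017, 0.36, 0.76, 41, 0.085, 0.13, -0.177, 0.017, 0.36, 0.76, 50, 0.085, 0.15, -0.205, 0.017, 0.36, 0.76, 58, 0.085, 0.17, -0.23, 0.017, 0.36, 0.76, 66, 0.085, 0.19, -0.26, 0.017, 0.36, 0.76, 75, 0.085, 0.216, -0.294, 0.017, 0.36, 0.76, 83, 0.085, 0.216, -0.294, 0.017, 0.36, 0.76, 89.4, 0.085, 0.216, -0.294, 0.017, 0.36, 0.76, 89.4, 0.085, 0.216, -0.294, 0.017, 0.36, 0.76, 89.4])

```text
clock: 8.25
tool_pos: [0.4313, -0.3643, 0.2944]
ee_rot: [0.682, 0.732, -0.003, -0.006]
contact_force: [-0.1, -0.0, -0.4]
finger_gap: 0.0852
```

Run:
```python
from h import *
look("pics/w5.png"); o=get_obs(); print(o["clock"],o["tool_pos"],o["contact_force"])
im=cv2.imread("w_last.png"); grid(im,150,80,190,150,4,"pics/w5a.png")
```

```text
8.3 [ 0.43159863 -0.36398167  0.29470985] [ 0.00476355  0.92958922 -1.21646067]
```

View pics/w5.png

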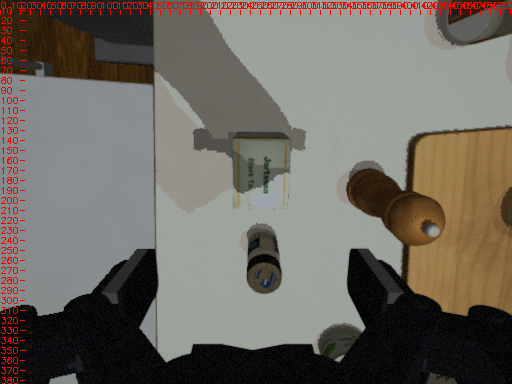

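View pics/w5a.png

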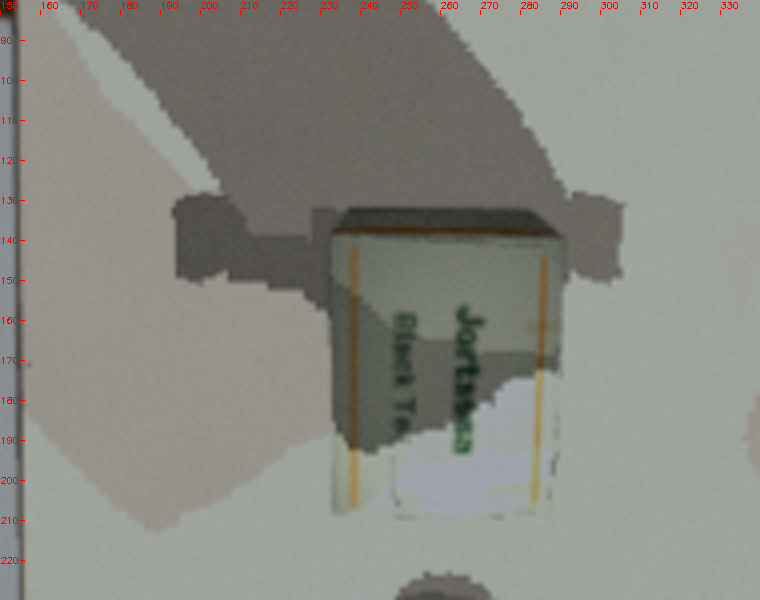

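The crop shows the pale green tea box with its top corners at about (233,139), (290,139), (233,208) and (288,209), long side running up the image. The spice jar is at (263,270) and the mill at (400,210), both clear.

Run:
```python
from h import *
d=np.load("w_last.npy",allow_pickle=True).item(); ci=d["ci"]
bx,f=fit(ci,[(-.0315,.039,.102),(.0315,.039,.102),(-.0315,-.039,.102),(.0315,-.039,.102)],[(233,139),(290.3,139),(233,208.3),(287.8,209)],[.434,-.363,.07])
print(bx,f)
print("spice top",ray(ci,(264,278),.105))
print(row([bx[0],bx[1],.085],bx[2]+np.pi/2),row([bx[0],bx[1],.13],bx[2]+np.pi/2))
```

```text
[ 0.43795643 -0.36349627  0.06278387] [-2.85 -2.23  2.71 -1.67 -2.05  2.36  2.16  2.33]
spice top [ 0.4504151  -0.48016181  0.105     ]
(array([ -1. ,   9. , 209.6]), array([-0.73, -0.28,  0.5 ])) (array([ -0.8,   8.5, 164.6]), array([-0.73, -0.28,  0.5 ]))
```

servo_tool(series=[0.085, -0.0005, 0.008, 0.05, -0.7, -0.3, 0.5, 0.085, -0.0005, 0.008, 0.1, -0.7, -0.3, 0.5, 0.085, -0.0005, 0.008, 0.14, -0.7, -0.3, 0.5, 0.085, -0.0005, 0.008, 0.17, -0.7, -0.3, 0.5, 0.085, -0.0005, 0.008, 0.195, -0.7, -0.3, 0.5, 0.085, -0.0005, 0.008, 0.215, -0.7, -0.3, 0.5, 0.085, -0.0005, 0.008, 0.225, -0.7, -0.3, 0.5, 0.085, -0.0005, 0.008, 0.225, -0.7, -0.3, 0.5])

```text
clock: 9.1
tool_pos: [0.4359, -0.3618, 0.0683]
ee_rot: [0.685, 0.729, -0.0, -0.002]
contact_force: [-0.3, -0.7, -0.1]
finger_gap: 0.0853
```

Run:
```python
from h import *
look("pics/w6.png"); o=get_obs(); print(o["clock"],o["tool_pos"],o["contact_force"])
```

```text
9.15 [ 0.43663031 -0.36276186  0.06995961] [0.57453708 0.49218665 0.36605497]
```

View pics/w6.png

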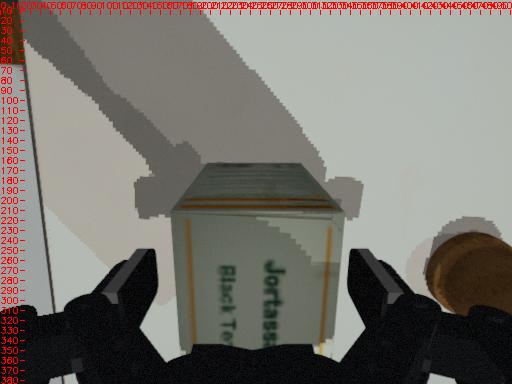

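The box stands between the pads, about 2 mm off centre to the right (edges at 172 and 344, pads at 157 and 348). I'll shift slightly and close gently.

servo_tool(series=[0.085, 0, 0.0015, 0, 0, 0, 0, 0.055, 0, 0.0015, 0, 0, 0, 0, 0.05, 0, 0.0015, 0, 0, 0, 0, 0.05, 0, 0.0015, 0, 0, 0, 0, 0.05, 0, 0.0015, 0, 0, 0, 0, 0.05, 0, 0.0015, 0, 0, 0, 0], squeeze=25)

```text
clock: 9.75
tool_pos: [0.4387, -0.3644, 0.0719]
ee_rot: [0.686, 0.728, -0.0, 0.002]
contact_force: [-1.7, -0.3, 6.6]
finger_gap: 0.0627
```

Run:
```python
from h import *
ci,im=look("pics/w7.png"); o=get_obs(); print(o["clock"],o["tool_pos"],o["contact_force"],o["finger_gap"])
R=Ro.from_quat(o["ee_rot"]).as_matrix()
for u in [(172,213),(344,213)]:
  X=ray(ci,u,.102);print(X,R.T@(X-o["tool_pos"]))
```

```text
9.8 [ 0.43870924 -0.36437802  0.07190844] [-0.80231649  0.07850568  5.87403601] 0.06266450654641242
[ 0.40936051 -0.33140916  0.102     ] [ 0.03457348 -0.02726727 -0.0302484 ]
[ 0.468092   -0.32796786  0.102     ] [ 0.03449251  0.0315648  -0.03014099]
```

View pics/w7.png

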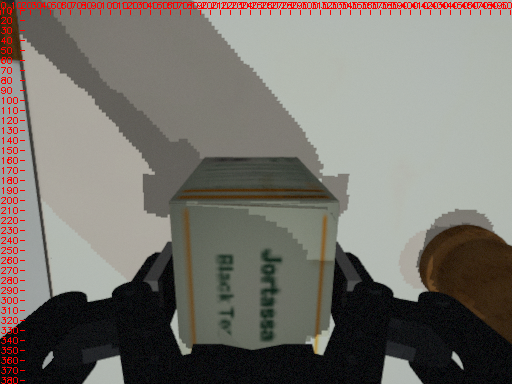

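Run:
```python
from h import *
d=np.load("w_last.npy",allow_pickle=True).item(); ci=d["ci"];o=d["o"]
R=Ro.from_quat(o["ee_rot"]).as_matrix()
for u in [(171,203),(338,204)]:
  X=ray(ci,u,.102);print(X,R.T@(X-o["tool_pos"]))
rk=[.539,.087,.198]
T=toW(rk,-.025,-.02,.26); print(T,row(T,1.769),o["joint_pos"].round(2))
```

```text
[ 0.40905793 -0.32783953  0.102     ] [ 0.03812917 -0.02737136 -0.0302404 ]
[ 0.46561177 -0.32487856  0.102     ] [ 0.03769911  0.02925822 -0.03013542]
[0.51842263 0.06247304 0.26      ] (array([ 420.7,  105.5, -189.2]), array([ 0.09,  0.18, -7.92])) [-0.81  0.19 -0.08  1.3  -0.    0.7 ]
```

servo_tool(series=[0.05, 0, 0, -0.02, 0, 0, 0, 0.05, 0, 0, -0.06, 0, 0, 0, 0.05, 0, 0, -0.11, 0, 0, 0, 0.05, 0.03, 0.008, -0.16, 0, 0, -1, 0.05, 0.07, 0.018, -0.189, 0, 0, -2, 0.05, 0.11, 0.028, -0.189, 0, 0.1, -3, 0.05, 0.15, 0.038, -0.189, 0, 0.1, -4, 0.05, 0.19, 0.048, -0.189, 0.1, 0.2, -5, 0.05, 0.23, 0.058, -0.189, 0.1, 0.2, -6, 0.05, 0.27, 0.068, -0.189, 0.1, 0.2, -7, 0.05, 0.31, 0.078, -0.189, 0.1, 0.2, -7.9, 0.05, 0.35, 0.088, -0.189, 0.1, 0.2, -7.9, 0.05, 0.39, 0.098, -0.189, 0.1, 0.2, -7.9, 0.05, 0.41, 0.103, -0.189, 0.1, 0.2, -7.9, 0.05, 0.421, 0.1055, -0.189, 0.1, 0.2, -7.9, 0.05, 0.421, 0.1055, -0.189, 0.1, 0.2, -7.9, 0.05, 0.421, 0.1055, -0.189, 0.1, 0.2, -7.9])

```text
clock: 11.5
tool_pos: [0.5179, 0.0625, 0.2586]
ee_rot: [0.634, 0.773, -0.0, -0.002]
contact_force: [0.0, 0.0, -0.8]
finger_gap: 0.0626
```

Run:
```python
from h import *
ci,im=look("pics/w8.png"); o=get_obs(); print(o["clock"],o["tool_pos"],o["contact_force"],o["finger_gap"])
grid(im,60,0,200,150,4,"pics/w8a.png")
im=grab_frame("scene")[:,:,::-1]; grid(im,130,150,200,140,4,"pics/s8.png")
```

```text
11.55 [0.51792519 0.06214676 0.25870522] [0.34236466 0.45861215 0.41657837] 0.06264065413830856
```

View pics/w8.png

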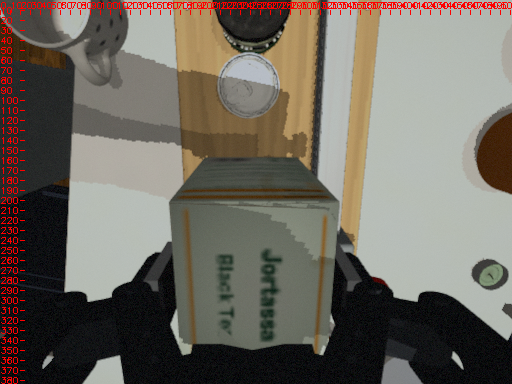

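View pics/s8.png

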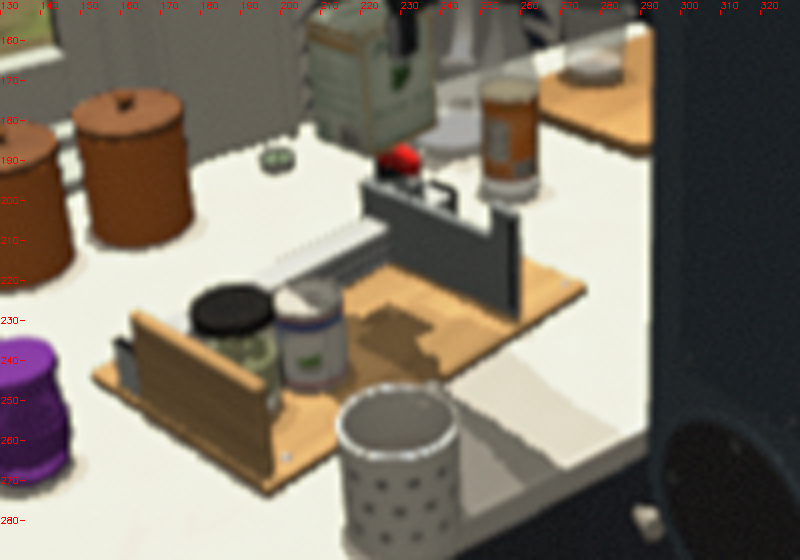

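The wrist view shows the box held straight, with the tin ahead at (248,86), the board's front edge at x≈177 and the rail on the right. The scene view shows the stop well back. I'll measure the tin edge and the row line.

Run:
```python
from h import *
im=cv2.imread("w_last.png"); grid(im,165,0,200,150,4,"pics/w8b.png")
```

```text
(no output)
```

View pics/w8b.png

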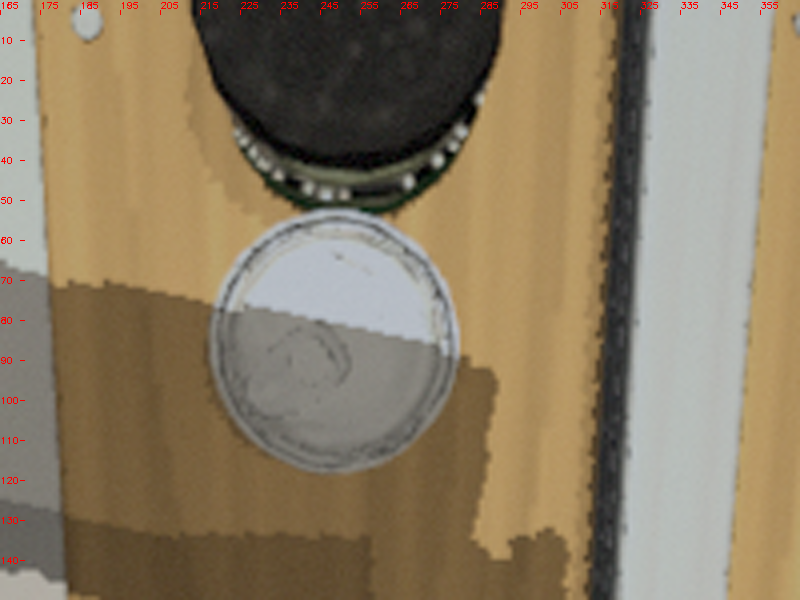

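Run:
```python
from h import *
d=np.load("w_last.npy",allow_pickle=True).item(); ci=d["ci"];o=d["o"]
rk=[.539,.087,.198]
for n,u,z in [("tinfront",(249.5,117.5),.084),("tinback",(249.5,53),.084),("tinL",(217.3,85),.084),("tinR",(279.5,85),.084),("rail.045",(327,10),.05),("rail.045b",(320,130),.05),("rail.075",(355.5,40),.05),("edge-.11",(174.5,20),.012),("edge-.11b",(181.3,135),.012),("jarfront",(252,41),.106)]:
    X=ray(ci,u,z); print(n,X.round(4),toR(rk,X).round(4))
print("tcp",toR(rk,o["tool_pos"]))
```

```text
tinfront [0.5037 0.1193 0.084 ] [-0.0283  0.0386]
tinback [0.493  0.1738 0.084 ] [-0.0281  0.0941]
tinL [0.4695 0.1417 0.084 ] [-0.0574  0.0673]
tinR [0.5249 0.1527 0.084 ] [-0.0009  0.0672]
rail.045 [0.5566 0.2298 0.05  ] [0.0454 0.1365]
rail.045b [0.5783 0.1199 0.05  ] [0.045  0.0245]
rail.075 [0.5905 0.2099 0.05  ] [0.0746 0.1104]
edge-.11 [0.4056 0.1999 0.012 ] [-0.1085  0.1369]
edge-.11b [0.4292 0.0814 0.012 ] [-0.1087  0.0161]
jarfront [0.4941 0.18   0.106 ] [-0.0258  0.1   ]
tcp [-0.02554036 -0.01990648]
```

servo_tool(series=[0.05, 0.0135, 0.0, 0.03, 0, 0, 0, 0.05, 0.0135, 0, 0.06, 0, 0, 0, 0.05, 0.0135, 0, 0.09, 0, 0, 0, 0.05, 0.0135, 0, 0.115, 0, 0, 0, 0.05, 0.0135, 0, 0.135, 0, 0, 0, 0.05, 0.0135, 0, 0.15, 0, 0, 0, 0.05, 0.0135, 0, 0.16, 0, 0, 0, 0.05, 0.0135, 0, 0.166, 0, 0, 0, 0.05, 0.0135, 0, 0.17, 0, 0, 0, 0.05, 0.0135, 0, 0.17, 0, 0, 0])

```text
clock: 12.6
tool_pos: [0.5153, 0.0768, 0.0892]
ee_rot: [0.634, 0.773, 0.0, -0.001]
contact_force: [0.3, 0.4, -1.7]
finger_gap: 0.0627
```

Run:
```python
from h import *
ci,im=look("pics/w9.png"); o=get_obs(); print(o["clock"],o["tool_pos"],o["contact_force"],o["finger_gap"])
im=grab_frame("scene")[:,:,::-1]; grid(im,130,150,200,140,4,"pics/s9.png")
```

```text
12.65 [0.51549314 0.07693967 0.0895621 ] [-0.20728004 -0.22513789 -0.74815139] 0.06280303506880977
```

View pics/w9.png

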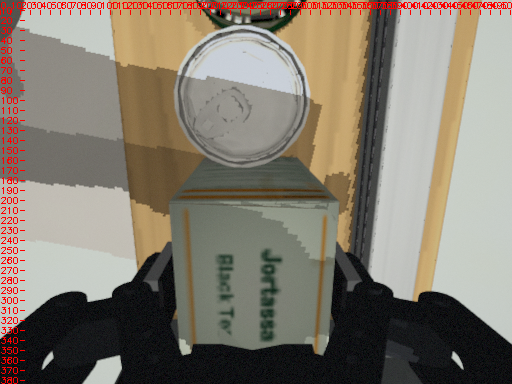

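View pics/s9.png

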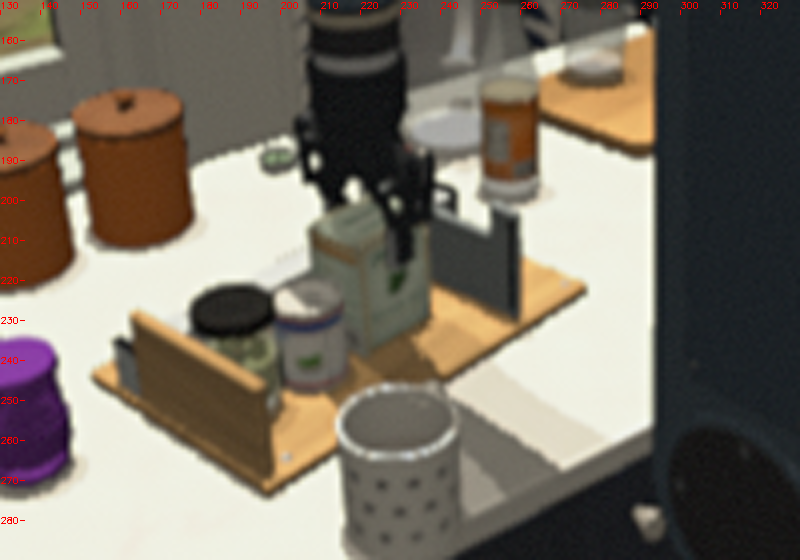

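The box sits well, close behind the tin, standing slightly above the board. I'll lower it the last 5 mm.

servo_tool(series=[0.05, 0, 0, 0.0015, 0, 0, 0, 0.05, 0, 0, 0.003, 0, 0, 0, 0.05, 0, 0, 0.0045, 0, 0, 0, 0.05, 0, 0, 0.0055, 0, 0, 0, 0.05, 0, 0, 0.0055, 0, 0, 0])

```text
clock: 13.2
tool_pos: [0.5151, 0.0771, 0.0841]
ee_rot: [0.634, 0.774, 0.0, -0.002]
contact_force: [-2.1, 0.2, 3.9]
finger_gap: 0.0628
```

servo_tool(series=[0.07, 0, 0, 0, 0, 0, 0, 0.08, 0, 0, 0, 0, 0, 0, 0.08, 0, 0, 0, 0, 0, 0, 0.08, 0, 0, -0.01, 0, 0, 0, 0.08, 0, 0, -0.03, 0, 0, 0, 0.08, 0, 0, -0.06, 0, 0, 0, 0.08, 0, 0, -0.1, 0, 0, 0, 0.08, 0, 0, -0.14, 0, 0, 0, 0.08, 0, 0, -0.18, 0, 0, 0, 0.08, 0, 0, -0.21, 0, 0, 0, 0.08, 0, 0, -0.21, 0, 0, 0])

```text
clock: 14.3
tool_pos: [0.5176, 0.0764, 0.3002]
ee_rot: [0.634, 0.773, 0.004, 0.003]
contact_force: [0.6, -0.6, 0.6]
finger_gap: 0.0796
```

Run:
```python
from h import *
ci,im=look("pics/w10.png"); o=get_obs(); print(o["clock"],o["tool_pos"],o["contact_force"],o["finger_gap"])
print(row([.620,-.02,.29],1.769+1.43))
```

```text
14.35 [0.5169134  0.07642203 0.29721471] [-0.42775621  0.80788103 -1.41870736] 0.07996308154804979
(array([-114.8,   82.1,    7.4]), array([  0.3 ,   0.13, -81.95]))
```

View pics/w10.png

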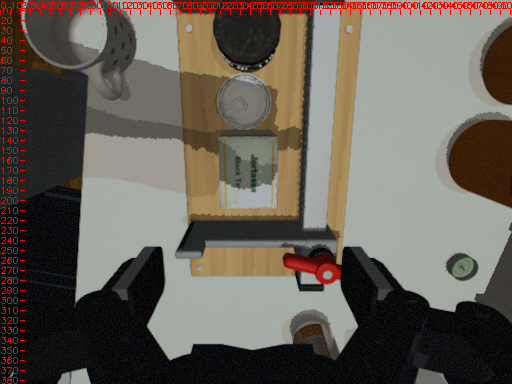

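The box stands upright in the row at (248,170). The stop plate is at y≈235, and the knob is at (327,272) with its bar across.

Run:
```python
from h import *
d=np.load("w_last.npy",allow_pickle=True).item(); ci=d["ci"];o=d["o"]
im=cv2.imread("w_last.png"); grid(im,230,200,150,110,5,"pics/w10a.png")
```

```text
(no output)
```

View pics/w10a.png

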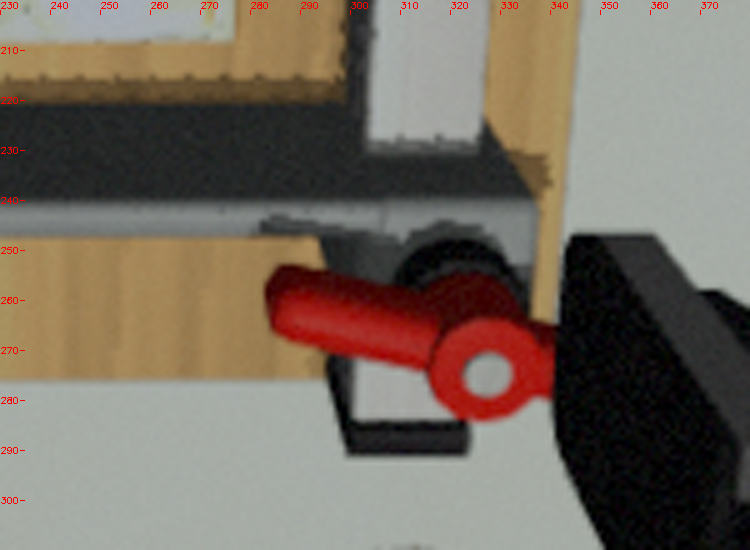

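Run:
```python
from h import *
d=np.load("w_last.npy",allow_pickle=True).item(); ci=d["ci"];o=d["o"]
rk=[.539,.087,.198]
K=ray(ci,(327.6,274.6),.125); B=ray(ci,(285,263.5),.124); print(K,toR(rk,K),B,toR(rk,B)-toR(rk,K))
a=K-B; 
b=B-K; psi=np.arctan2(b[1],b[0])%(2*np.pi); print("psi",psi, "clamp",psi-1.769)
print("face",toR(rk,ray(ci,(260,248),.086)))
R=Ro.from_quat(get_obs()["ee_rot"]).as_matrix()
print(row([K[0],K[1],.20],psi))
```

```text
[ 0.6197415  -0.01142323  0.125     ] [ 0.05980326 -0.11238279] [ 0.57197925 -0.00780191  0.124     ] [-0.04611673  0.01294582]
psi 3.0659178594040104 clamp 1.2969178594040105
face [-0.0117582  -0.09905138]
(array([-106.5,   83.1,   97.5]), array([  0.3 ,   0.11, -74.33]))
```

servo_tool(series=[0.06, -0.012, 0.01, 0.0, 0, 0, -8, 0.06, -0.025, 0.02, 0.0, 0, 0, -16, 0.06, -0.04, 0.03, 0.0, 0, 0, -24, 0.06, -0.055, 0.043, 0.0, 0, 0, -32, 0.06, -0.07, 0.055, 0.02, 0, 0, -40, 0.06, -0.085, 0.065, 0.04, 0.3, 0.1, -48, 0.06, -0.095, 0.075, 0.06, 0.3, 0.1, -56, 0.06, -0.1065, 0.083, 0.08, 0.3, 0.1, -64, 0.06, -0.1065, 0.083, 0.0975, 0.3, 0.1, -72, 0.06, -0.1065, 0.083, 0.0975, 0.3, 0.1, -74.3, 0.06, -0.1065, 0.083, 0.0975, 0.3, 0.1, -74.3, 0.06, -0.1065, 0.083, 0.0975, 0.3, 0.1, -74.3])

```text
clock: 15.55
tool_pos: [0.6171, -0.0114, 0.1946]
ee_rot: [0.039, 0.999, -0.0, -0.004]
contact_force: [0.4, 0.5, 0.6]
finger_gap: 0.0601
```

Run:
```python
from h import *
ci,im=look("pics/w11.png"); o=get_obs(); print(o["clock"],o["tool_pos"],o["contact_force"],o["finger_gap"])
```

```text
15.6 [ 0.61741976 -0.01138843  0.19530805] [-0.02252735 -0.76732684 -0.28504495] 0.06002777191588261
```

View pics/w11.png

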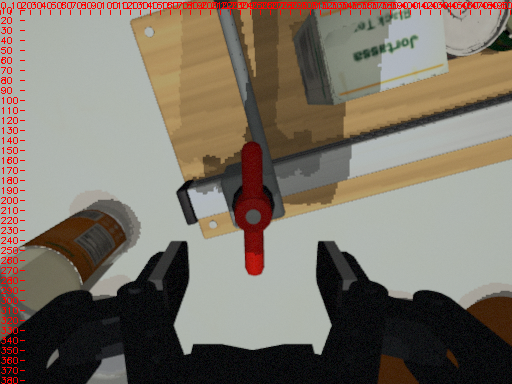

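The bar is lined up with the tool and the knob is at (253,216). I'll descend after a position check.

Run:
```python
from h import *
d=np.load("w_last.npy",allow_pickle=True).item(); ci=d["ci"]
K=ray(ci,(253,216.5),.125); B=[ray(ci,u,.124) for u in ((252,145),(255,273))]; b=B[0]-B[1]
psi=np.arctan2(b[1],b[0]); print(K,psi); print(row([K[0],K[1],.112],psi))
```

```text
[ 0.61953618 -0.01050537  0.125     ] 3.0870878984967396
(array([-2.6,  1.1, 83.3]), array([-0.03, -0.4 , -1.28]))
```

servo_tool(series=[0.06, -0.002, 0.001, 0.03, 0, -0.4, -1.3, 0.06, -0.002, 0.001, 0.055, 0, -0.4, -1.3, 0.06, -0.002, 0.001, 0.07, 0, -0.4, -1.3, 0.06, -0.002, 0.001, 0.08, 0, -0.4, -1.3, 0.06, -0.002, 0.001, 0.083, 0, -0.4, -1.3, 0.06, -0.002, 0.001, 0.083, 0, -0.4, -1.3, 0.0, -0.002, 0.001, 0.083, 0, -0.4, -1.3, 0.0, -0.002, 0.001, 0.083, 0, -0.4, -1.3, 0.0, -0.002, 0.001, 0.083, 0, -0.4, -1.3, 0.0, -0.002, 0.001, 0.083, 0, -0.4, -1.3, 0.0, -0.002, 0.001, 0.083, 0, -0.4, -1.3], squeeze=50)

```text
clock: 16.7
tool_pos: [0.6199, -0.011, 0.1141]
ee_rot: [0.027, 1.0, -0.001, 0.001]
contact_force: [-0.7, -0.5, 6.4]
finger_gap: 0.0242
```

Run:
```python
from h import *
ci,im=look("pics/w12.png"); o=get_obs(); print(o["clock"],o["tool_pos"],o["contact_force"],o["finger_gap"])
R=Ro.from_quat(o["ee_rot"]).as_matrix()
rk=[.539,.087,.198]
print(toR(rk,o["tool_pos"]), np.arctan2(R[1,0],R[0,0])%6.283, R.T@(toW(rk,0,.05)-toW(rk,0,0)))
```

```text
16.75 [ 0.61990747 -0.01100636  0.11408922] [-0.5415594  -1.07031624  5.97737402] 0.02400244722729474
[ 0.06004798 -0.11200672] 3.0879970170159288 [ 0.01244743  0.04842573 -0.00010152]
```

View pics/w12.png

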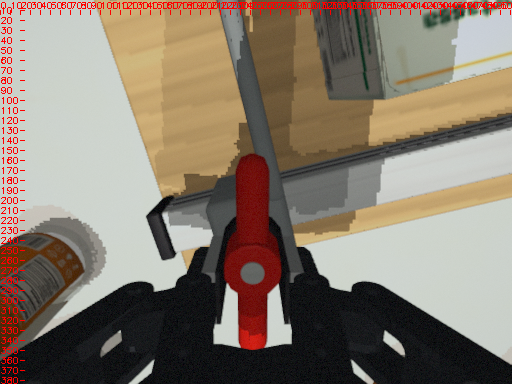

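The knob is gripped again. I'll slide the stop 40 mm up to just short of the box, then creep.

servo_tool(series=[0.0, 0.001, 0.004, -0.002, 0, 0, 0, 0.0, 0.003, 0.01, -0.002, 0, 0, 0, 0.0, 0.005, 0.018, -0.002, 0, 0, 0, 0.0, 0.007, 0.026, -0.002, 0, 0, 0, 0.0, 0.009, 0.034, -0.002, 0, 0, 0, 0.0, 0.01, 0.0387, -0.002, 0, 0, 0, 0.0, 0.01, 0.0387, -0.002, 0, 0, 0])

```text
clock: 17.45
tool_pos: [0.6122, 0.0276, 0.1142]
ee_rot: [0.027, 1.0, -0.002, 0.001]
contact_force: [3.4, -5.1, -1.4]
finger_gap: 0.0238
```

```bash
cat > st.py <<'E'
from h import *
o=get_obs(); rk=[.539,.087,.198]
R=Ro.from_quat(o["ee_rot"]).as_matrix()
u=np.array([np.cos(.198),np.sin(.198)]);v=np.array([-u[1],u[0]]);F=o["contact_force"][:2]
print(o["clock"],"rack pos",toR(rk,o["tool_pos"]).round(4),"z",o["tool_pos"][2].round(4),"Frack x,y",(F@u).round(1),(F@v).round(1),"Fz",o["contact_force"][2].round(1),"Mz",o["moment"][2].round(2),"gap",round(o["finger_gap"],4),"psi",(np.arctan2(R[1,0],R[0,0])%6.283).round(3))
E
python3 st.py
```

```text
17.45 rack pos [ 0.0601 -0.0726] z 0.1142 Frack x,y 2.3 -5.7 Fz -1.4 Mz 0.01 gap 0.0238 psi 3.088
```

servo_tool(series=[0.0, 0.0005, 0.002, 0, 0, 0, 0, 0.0, 0.001, 0.004, 0, 0, 0, 0, 0.0, 0.0015, 0.006, 0, 0, 0, 0, 0.0, 0.002, 0.008, 0, 0, 0, 0, 0.0, 0.0025, 0.01, 0, 0, 0, 0, 0.0, 0.003, 0.0115, 0, 0, 0, 0, 0.0, 0.003, 0.0115, 0, 0, 0, 0])

```text
clock: 18.15
tool_pos: [0.6101, 0.0381, 0.1142]
ee_rot: [0.027, 1.0, -0.002, 0.001]
contact_force: [3.8, -6.3, -2.1]
finger_gap: 0.0242
```

```bash
python3 st.py
python3 - <<'E'
from h import *
im=grab_frame("scene")[:,:,::-1]; grid(im,130,150,200,140,4,"pics/s13.png")
look("pics/w13.png")
E
```

```text
18.15 rack pos [ 0.0601 -0.0619] z 0.1142 Frack x,y 2.5 -7.0 Fz -2.1 Mz 0.05 gap 0.0242 psi 3.087
```

View pics/s13.png

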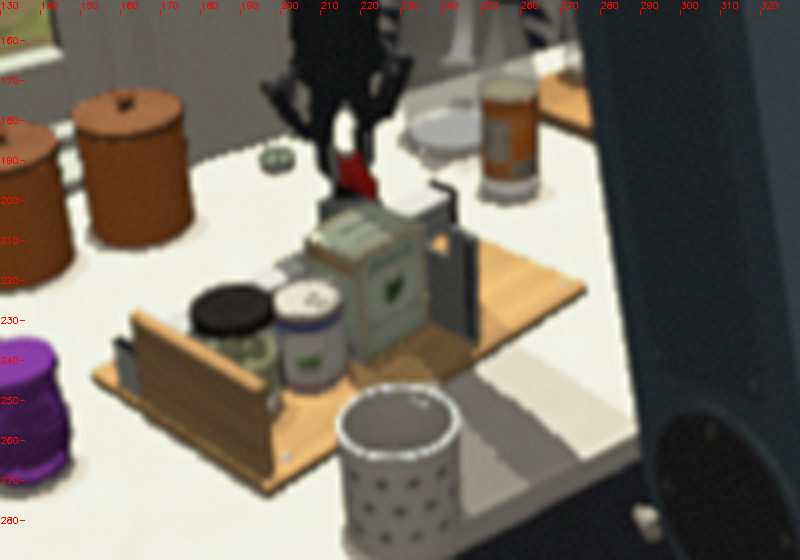

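View pics/w13.png

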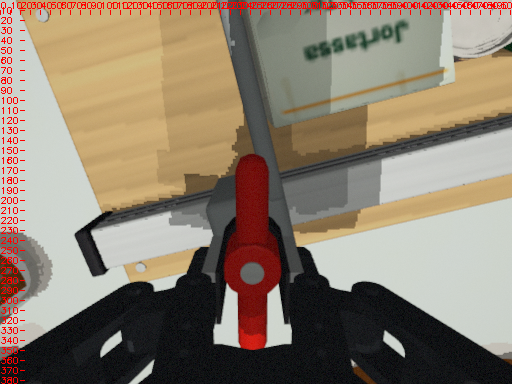

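The stop now touches the box, and everything is upright. I'll keep creeping.

servo_tool(series=[0.0, 0.0003, 0.001, 0, 0, 0, 0, 0.0, 0.0005, 0.002, 0, 0, 0, 0, 0.0, 0.0008, 0.003, 0, 0, 0, 0, 0.0, 0.001, 0.004, 0, 0, 0, 0, 0.0, 0.001, 0.004, 0, 0, 0, 0])

```text
clock: 18.75
tool_pos: [0.6094, 0.0418, 0.1142]
ee_rot: [0.028, 1.0, -0.002, 0.001]
contact_force: [3.9, -6.7, -1.4]
finger_gap: 0.0241
```

```bash
python3 st.py
```

```text
18.75 rack pos [ 0.0601 -0.0581] z 0.1142 Frack x,y 2.5 -7.3 Fz -1.4 Mz 0.08 gap 0.0241 psi 3.087
```

servo_tool(series=[0.0, 0.0003, 0.001, 0, 0, 0, 0, 0.0, 0.0005, 0.002, 0, 0, 0, 0, 0.0, 0.0008, 0.003, 0, 0, 0, 0, 0.0, 0.0008, 0.003, 0, 0, 0, 0])

```text
clock: 19.15
tool_pos: [0.6089, 0.0442, 0.1142]
ee_rot: [0.028, 1.0, -0.003, 0.002]
contact_force: [4.7, -7.8, -2.0]
finger_gap: 0.0242
```

```bash
python3 st.py
```

```text
19.15 rack pos [ 0.0601 -0.0557] z 0.1142 Frack x,y 3.0 -8.6 Fz -2.0 Mz 0.04 gap 0.0242 psi 3.086
```

servo_tool(series=[0.0, 0.0003, 0.001, 0, 0, 0, 0, 0.0, 0.0005, 0.002, 0, 0, 0, 0, 0.0, 0.0005, 0.002, 0, 0, 0, 0])

```text
clock: 19.45
tool_pos: [0.6086, 0.0459, 0.1142]
ee_rot: [0.028, 1.0, -0.003, 0.002]
contact_force: [4.8, -8.0, -2.2]
finger_gap: 0.0242
```

```bash
python3 st.py
```

```text
19.45 rack pos [ 0.0602 -0.054 ] z 0.1142 Frack x,y 3.2 -8.8 Fz -2.2 Mz 0.06 gap 0.0242 psi 3.086
```

servo_tool(series=[0.0, 0.0003, 0.001, 0, 0, 0, 0, 0.0, 0.0005, 0.002, 0, 0, 0, 0, 0.0, 0.0007, 0.003, 0, 0, 0, 0, 0.0, 0.0007, 0.003, 0, 0, 0, 0])

```text
clock: 19.85
tool_pos: [0.6085, 0.0464, 0.1142]
ee_rot: [0.029, 1.0, -0.006, 0.002]
contact_force: [4.7, -14.2, -3.3]
finger_gap: 0.0242
```

```bash
python3 st.py;  python3 - <<'E'
from h import *
im=grab_frame("scene")[:,:,::-1]; grid(im,130,180,130,100,6,"pics/s14.png")
im=grab_frame("top")[:,:,::-1]; grid(im,165,160,110,85,7,"pics/t14.png")
E
```

```text
19.85 rack pos [ 0.0602 -0.0535] z 0.1142 Frack x,y 1.8 -14.8 Fz -3.3 Mz 0.13 gap 0.0242 psi 3.085
```

View pics/s14.png

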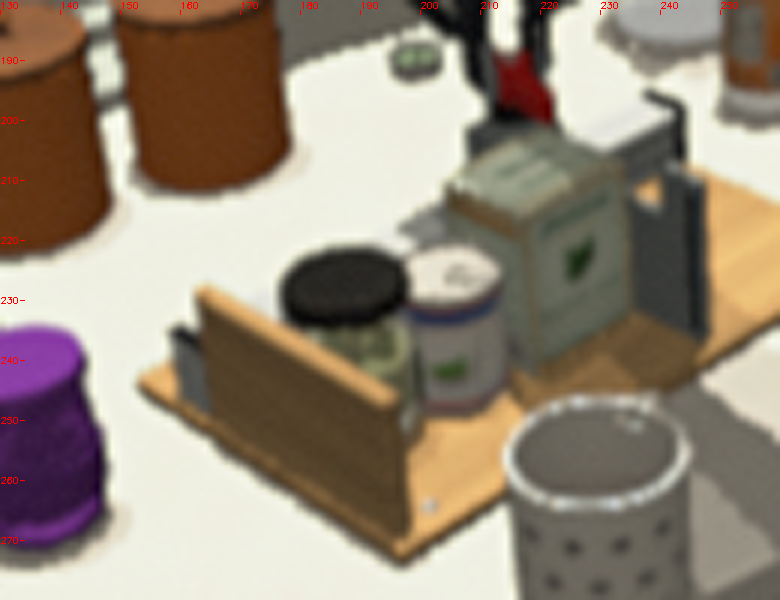

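View pics/t14.png

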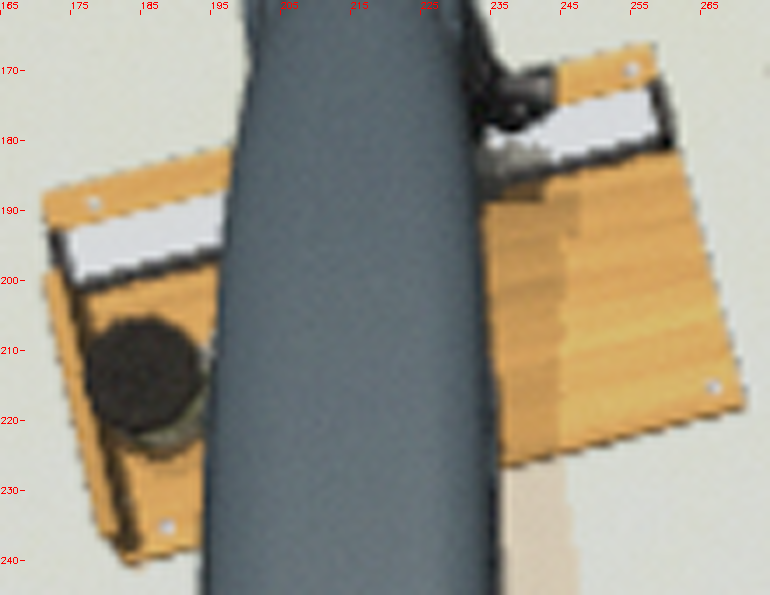

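Now it stalls at about 15 N with jar, tin, box and stop all in contact, so the row is snug. I'll keep the pressure and turn the knob tight.

servo_tool(series=[0.0, 0, 0, 0, 0, 0, 6, 0.0, 0, 0, 0, 0, 0, 13, 0.0, 0, 0, 0, 0, 0, 20, 0.0, 0, 0, 0, 0, 0, 27, 0.0, 0, 0, 0, 0, 0, 34, 0.0, 0, 0, 0, 0, 0, 41, 0.0, 0, 0, 0, 0, 0, 48, 0.0, 0, 0, 0, 0, 0, 54, 0.0, 0, 0, 0, 0, 0, 60, 0.0, 0, 0, 0, 0, 0, 60])

```text
clock: 20.95
tool_pos: [0.6079, 0.0454, 0.1142]
ee_rot: [0.526, 0.851, -0.005, 0.005]
contact_force: [3.2, -16.5, -1.6]
finger_gap: 0.0241
```

```bash
python3 st.py;  python3 - <<'E'
from h import *
look("pics/w15.png")
E
```

```text
20.95 rack pos [ 0.0593 -0.0544] z 0.1142 Frack x,y -0.1 -16.8 Fz -1.6 Mz -0.09 gap 0.0241 psi 2.034
```

View pics/w15.png

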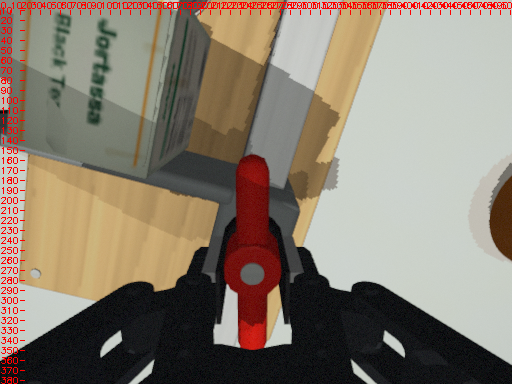

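servo_tool(series=[0.0, 0, 0, 0, 0, 0, 5, 0.0, 0, 0, 0, 0, 0, 10, 0.0, 0, 0, 0, 0, 0, 14, 0.0, 0, 0, 0, 0, 0, 17, 0.0, 0, 0, 0, 0, 0, 17])

```text
clock: 21.5
tool_pos: [0.6075, 0.0453, 0.1143]
ee_rot: [0.644, 0.765, -0.005, 0.005]
contact_force: [3.0, -17.0, -0.1]
finger_gap: 0.0242
```

```bash
python3 st.py;  python3 - <<'E'
from h import *
look("pics/w16.png")
E
```

```text
21.5 rack pos [ 0.0589 -0.0544] z 0.1143 Frack x,y -0.4 -17.3 Fz -0.1 Mz 0.56 gap 0.0242 psi 1.741
```

View pics/w16.png

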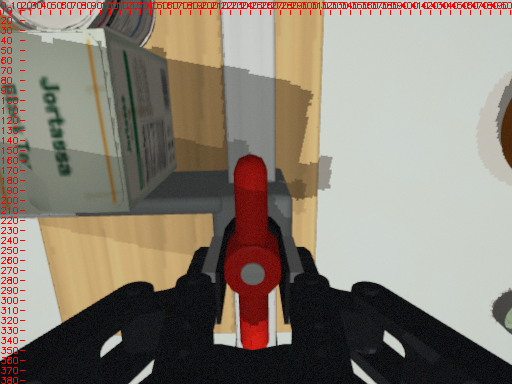

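The bar is now along the rail, with Mz 0.56 N m at its end stop, so it is tight. I'll ease the push, open and lift away.

servo_tool(series=[0.0, -0.0015, 0, 0, 0, 0, 0, 0.0, -0.003, 0, 0, 0, 0, 0, 0.0, -0.003, 0, 0, 0, 0, 0, 0.03, -0.003, 0, 0, 0, 0, 0, 0.06, -0.003, 0, 0, 0, 0, 0, 0.06, -0.003, 0, 0, 0, 0, 0, 0.06, -0.003, 0, 0, 0, 0, 0, 0.06, -0.003, 0, -0.01, 0, 0, 0, 0.06, -0.003, 0, -0.03, 0, 0, 0, 0.06, -0.003, 0, -0.07, 0, 0, 0, 0.06, -0.003, 0, -0.12, 0, 0, 0, 0.06, -0.003, 0, -0.17, 0, 0, 0, 0.06, -0.003, 0, -0.2, 0, 0, 0, 0.06, -0.003, 0, -0.2, 0, 0, 0])

```text
clock: 22.95
tool_pos: [0.6088, 0.0498, 0.3225]
ee_rot: [0.643, 0.766, 0.004, 0.005]
contact_force: [0.7, 0.0, 0.4]
finger_gap: 0.0599
```

```bash
python3 st.py;  python3 - <<'E'
from h import *
ci,im=look("pics/w17.png"); grid(im,80,60,220,160,3,"pics/w17a.png")
im=grab_frame("scene")[:,:,::-1]; grid(im,130,180,130,100,6,"pics/s17.png")
E
```

```text
22.95 rack pos [ 0.0611 -0.0502] z 0.3225 Frack x,y 0.7 -0.1 Fz 0.4 Mz -0.03 gap 0.0599 psi 1.745
```

View pics/w17.png

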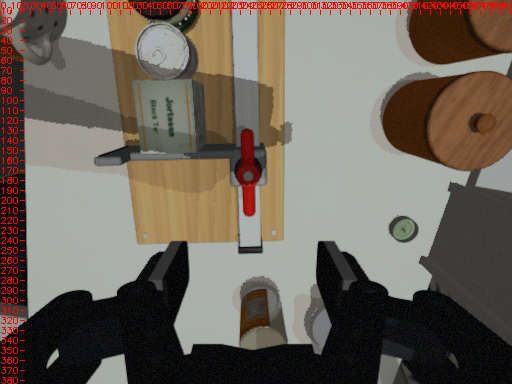

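View pics/s17.png

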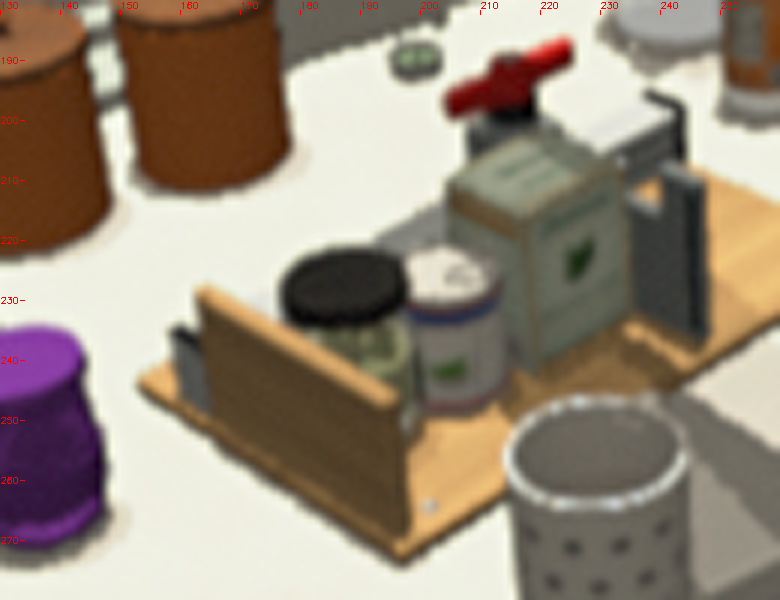

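servo_tool(series=[0.06, 0, -0.03, 0, 0, 0, 1, 0.06, 0, -0.06, 0, 0, 0, 1, 0.06, -0.02, -0.085, 0, 0, 0, 1, 0.06, -0.02, -0.085, 0, 0, 0, 1, 0.06, -0.02, -0.085, 0, 0, 0, 1])

```text
clock: 23.55
tool_pos: [0.5259, 0.0151, 0.3128]
ee_rot: [0.65, 0.76, -0.001, -0.001]
contact_force: [0.6, 0.2, -0.0]
finger_gap: 0.0603
```

```bash
python3 st.py;  python3 - <<'E'
from h import *
ci,im=look("pics/w18.png"); grid(im,160,0,200,180,4,"pics/w18a.png")
E
```

```text
23.55 rack pos [-0.027  -0.0679] z 0.3128 Frack x,y 0.6 0.1 Fz -0.0 Mz 0.01 gap 0.0603 psi 1.726
```

View pics/w18a.png

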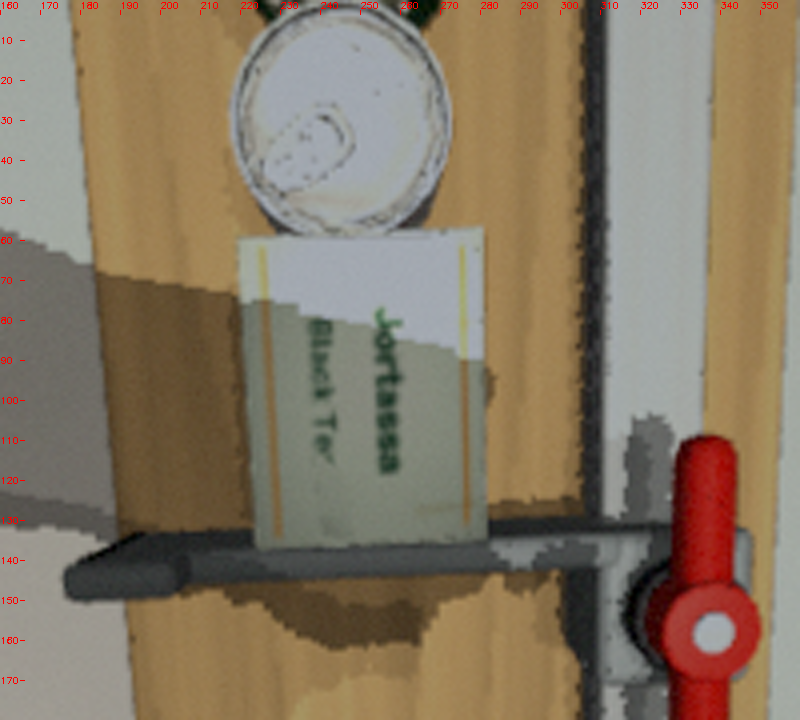

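The crop shows the box flush against the stop plate and touching the tin, with its long side along the row and the bar along the rail. Next, a look at the jar and the end panel.

servo_tool(series=[0.06, 0.04, 0, 0, 0, 0, -2, 0.06, 0.08, 0, 0, 0, 0, -2.5, 0.06, 0.12, 0, 0, 0, 0, -2.5, 0.06, 0.12, 0, 0, 0, 0, -2.5, 0.06, 0.12, 0, 0, 0, 0, -2.5])

```text
clock: 24.1
tool_pos: [0.5082, 0.1351, 0.3135]
ee_rot: [0.632, 0.775, -0.001, -0.0]
contact_force: [-0.1, -0.5, 0.7]
finger_gap: 0.0598
```

```bash
python3 st.py;  python3 - <<'E'
from h import *
d=np.load("w_last.npy",allow_pickle=True).item(); ci0=d["ci"]
rk=[.539,.087,.198]
print("knob",toR(rk,ray(ci0,(338.5,157.5),.125)), [toR(rk,ray(ci0,u,.124)) for u in ((336,110.5),)])
ci,im=look("pics/w19.png"); grid(im,150,0,200,180,4,"pics/w19a.png")
E
```

```text
24.1 rack pos [-0.0208  0.0532] z 0.3135 Frack x,y -0.1 -0.5 Fz 0.7 Mz -0.04 gap 0.0598 psi 1.773
knob [ 0.06019012 -0.05305388] [array([ 0.05667215, -0.00722558])]
```

View pics/w19a.png

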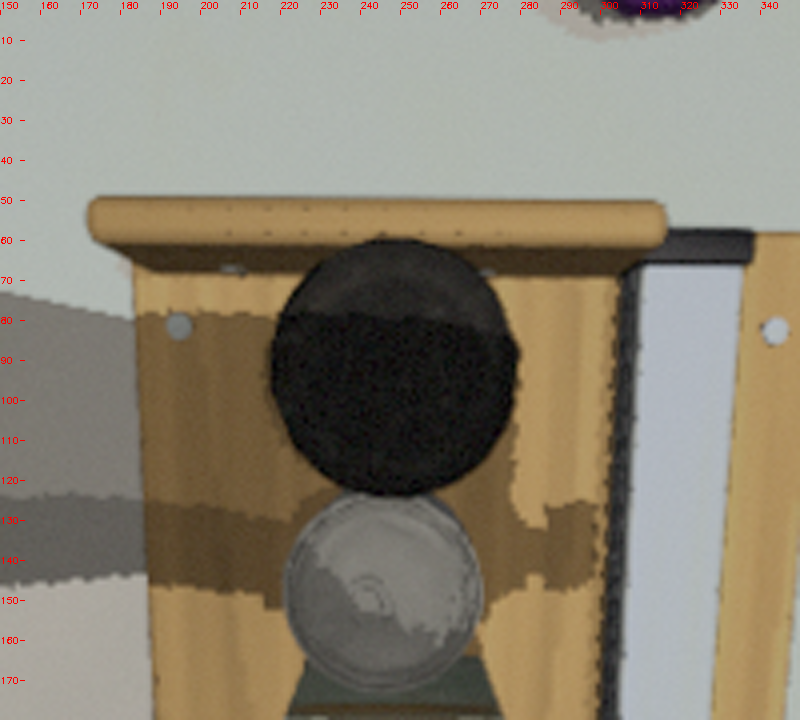

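The jar is flush against the end panel, the tin touches jar and box, and the bar angle matches the tight start. The arm is clear and touching nothing, so I hand in.

Run:
```python
from rig import *
print(close_job())
```

```text
the job is handed in; nothing more can be done
None
```

The tea box is back in the row and the stop is clamped again; I handed the job in at about 24 s of the 72 s.

**What I did:**
- I gripped the red knob, turned it loose and slid the freed stop back.
- I stood the box behind the tin with its wide side to the front.
- I slid the stop up until the row stalled at about 15 N. I held that push and turned the knob back to its end stop, which showed as a moment of 0.56 N m.

**Last checks:**
- The pictures show jar, tin and box upright and in contact, from the end panel to the stop. The bar lies along the rail and the gripper is clear.
- The bystanders and the purple look-alikes are where they were in every picture that shows them. I took no last overall picture of the worktop.

**What went wrong or disagreed:**
- **Repeated slide:** when I released the knob the first time, I repeated the slide shift by mistake. This dragged the already loose stop on to about the back end of its travel. I only saw the force after that move; it was back near zero.
- **Stop reading:** I estimate the stop at about 0.058 to 0.059, against the 0.056 you gave. That is within my calibration error of about 3 mm.
- **Rack position:** the top and wrist cameras disagreed by about 5 mm on where the rack is. I relied mostly on the wrist camera.

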